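Free the cam and seat the panel painting

ROBOT

A 6-joint arm with a two-finger parallel gripper is mounted at the origin on the work surface. World frame = base frame: x ahead of the robot, y to its left, z up, the work surface at z = 0. Lengths are in mm, angles in rad, forces in N, time in s.
With the tool pointing down it reaches from about 350 to 975 mm from the base axis. Payload 7.1 kg.
Tool frame: the origin (TCP) lies at the very end of the fingers, on their centre line; the grasp point (between the pads) lies 19 mm behind it; z points along the fingers, y is the direction in which the jaws open and shut (so a half turn about z gives the same grasp; the last joint's range is limited). The gripper opens to 88 mm and grips with 3 to 60 N. Pads are 20 mm wide; open, the fingers measure 115 mm over their backs; the gripper's body (75 mm by 178 mm) begins 61 mm behind the grasp point.
Start: joints at [-1.156, 0.423, 1.63, -0, 1.089, -0.019], TCP at [262.716, -567.085, 222.675] pointing down, gripper open.
Joint ranges: [-3, 3], [-0.9, 2.11], [0.09, 2.58], [-1.31, 4.45], [0.11, 2.69], [-2.54, 2.54]. Speed limits (rad/s): [2.39, 2.39, 3.01, 3.14, 3.14, 3.14].

INTERFACE

Orientations are given as a rotation vector (axis times angle).
In Python, from workcell import * gives the robot as it stands.
- The arm moves only by the tool play_rows, never from a script. Its argument "plan" is text: rows parted by semicolons, each of 7 numbers parted by spaces: the finger opening in cm, from 0 to 8.78, then the shift along the tool's x, y, z in cm, then the turn, a rotation vector about the tool's x, y, z in degrees. A call has 1 to 20 rows; each row shifts and turns the commanded pose from where the row before left it, along the tool's axes as they then stand; what a row does not reach is not made up. A row lasts 1/8 s, in which the tool goes at most 62.5 mm and 10.7 degrees, less where a joint would pass 70% of its speed; a pose out of reach is approached as far as the arm can. A call is refused whole if a number of a shift passes 6.25 or a number of a turn 10.7, either way. A call with a gripper value outside its range is refused whole. The fingers move at their own pace and stop on an object; the grip force is fixed at half the most. Time passes only in rows, so rows that do not move let the fingers close. It gives the time, the measured TCP pose, the force and the opening at its end, in the units of the state.
- get_obs(): the state, without advancing time (a new reading comes with each control period).
- get_image(name): name is "scene" or "top" or "wrist"; returns a dict with "pixels" (480x640x3 uint8, red, green, blue), "range_z" (480x640 float32, mm along the optical axis (not along the pixel's ray), 0 where there is no reading), "fx", "fy", "cx", "cy" (pixels), "distortion" ([k1, k2, p1, p2, k3] as OpenCV has them; the pictures are not rectified), "eye" and "attitude" of the camera in the world. Camera axes: x right, y down, z forward; pixel columns grow to the right and rows downward; lengths in mm; the calibration is good to about 2 mm. A picture is of the moment at which its call begins.
- close_job(): hands the job in, once; it reports no verdict.
The state is a dict: "t": time; "qpos": joint angles; "qvel": joint speeds; "joint_torque": joint torques, N m; "ee_pos": TCP position; "orientation": TCP orientation; "ft_force": force on the tool from outside, world axes, zero at the start; "moment": the same for the moment, N m; "width": finger opening in mm.
Only numpy, scipy, OpenCV 4.12 (cv2) and the standard library are available. Lean on these libraries where they do the work, as an engineer would, in place of code of your own. Each camera call takes 0.05 s, during which the arm holds its last target. There are 200 camera calls.

TASK

On the plywood seating fixture, push the cam's lever pin round until the cam has its low point towards the follower arm, its lever pointing straight ahead at the painting, in line with the slide's travel. Only then push the slide fully forward by its thumb plate, so that its cork jaw seats the little painting against the fence, and leave the cam at its low point. This is fingertip work, nothing is to be lifted: do not touch the painting itself, and leave the other things on the bench where they are.

Things in the scene. Friction and masses are not known exactly. Their poses are not given: they have to be found in the camera images.
- fixture: Fixed plywood board 440 x 250 x 12 mm carrying the seating fixture. Origin: on the bench surface under the slide's centre line. x = forward, the slide's travel, from thumb plate to fence; y = left of that, the cam's side; z up. In this frame the board spans x -220..220, y -110..140 mm, top at z 12 mm.
- fence_face (a point): Middle of the foot of the fence's face, at fixture x 200.5, y 0 mm: a wooden bar 190 mm long across the front end of the board, its top 36 mm above the bench (fixed)
- jaw_face (a point): Middle of the cork front face of the slide's jaw, at fixture x = 30 mm + slide travel. The jaw is 120 mm wide, 16 mm thick, its top 40 mm above the bench. An aluminium bar 34 mm wide joins it to the thumb plate.
- follower_face (a point): On the front face of the follower arm, a steel bar 14 mm wide that sticks out of the slide's rear to fixture y 79 mm (top 27 mm above the bench). This point is at fixture x = -142 mm + slide travel, y 60 mm, straight behind the cam's pivot: here the cam's rim stops the slide
- cam (a joint): Turn of the cam, rad, clockwise from above. 0: lever and lobe point to fixture -x, at the follower arm (high point, slide blocked); 1.57: lever to fixture +y; 3.14: lever to fixture +x, low point (11 mm) towards the follower. Starts at 0.5 to 1.5. Range 0 to 3.74: it can be turned past the low point. Stays where left; about 3.5 N at the pin moves it
- cam_pivot (a point): The cam's upright axis, at fixture x -75, y 60 mm, 24 mm above the bench (fixed). The cam is a steel disc of radius 22 mm, its centre 11 mm from this axis; a lever above it points the same way as that lobe
- cam_pin (a point): Centre of the upright steel pin at the lever's end, 65 mm from the pivot: 16 mm across, standing from 36 to 84 mm above the bench; this point is 60 mm above the bench. The lever (12 mm wide) lies at 30 to 36 mm above the bench.
- slide (a joint): Travel of the slide, m: 0 = fully back, grows forwards (fixture +x), 0.055 = fully home at its stop. Starts between 0 and 0.012. It takes about 3 N to slide, about 6 N with the painting, and stays where left. It cannot get home unless the cam is near its low point
- slide_plate (a point): Middle of the rear face of the slide's upright aluminium thumb plate, on y = 0 of the fixture, 62 mm above the bench: the place to push, in fixture +x. The plate is 40 mm wide (along y), 8 mm thick, its top 84 mm above the bench; the bar's top below it is 28 mm above the bench, and the bar reaches 37 mm behind the plate's rear face.
- panel_center (a point): Centre of the little landscape painting, a loose wood panel 115 mm (along fixture x) x 160 mm x 10 mm, 0.25 to 0.5 kg, lying on the board between jaw and fence, with a gap to both. Axes nearly those of the fixture.
- jar_lid: Brass jar lid lying flat on the fixture's board, 44 mm across, 11 mm high; origin centre of underside. Not part of the job.
- weight: Dark steel cylinder weight standing on the board, 32 mm across, 34 mm high; origin centre of underside. Not part of the job.
- jar: Closed glass jar standing on the bench beyond the fence end of the board, 60 mm across, 85 mm high; origin centre of underside. Not part of the job.
- brush: Flat paint brush 200 mm long, up to 42 mm wide and 20 mm high, lying on the bench along the cam side of the board; origin on its underside. Not part of the job.
- palette_knife: Broad flat palette knife with a wooden handle, lying on the bench beyond the rear end of the board, 200 mm long; origin on its underside. Not part of the job.
- foam: Black foam block 60 x 100 x 45 mm on the bench beyond the fence end of the board; origin centre of underside. Not part of the job.
- panel: The same painting; origin at the centre of its underside.

How it is judged:
By the outcome, as a careful person would: the job done as asked, in the order asked, and still so for the second after the job is handed in, with the robot touching nothing.
It also fails if it takes over 53 s, if anything falls off the work surface, if the arm or the gripper's body presses on something with over 40 N, if the wrist force passes 120 N, or if a joint passes its speed limit or range.

## Working session

There is one attempt and no reset: what is moved stays moved. The work goes in short steps, Python scripts to look and compute and a tool call to move; the robot and the scene stay as the last step left them, time stands still between calls to the robot, and variables do not carry over. Pictures are saved under pics/ and viewed, about 8 in all and at most 12, crops included, and the job is handed in when it is done.

Besides the shell and the picture viewer there is one more tool, called by a JSON object that holds its "fn" and its "kwargs". play_rows: Moves the arm, as the interface text tells. Its arguments: {"type":"object","properties":{"plan":{"type":"string"}},"required":["plan"]}

```bash
mkdir -p pics; ls
python3 - <<'E'
from workcell import *
import cv2,numpy as np
o=get_obs();print({k:np.round(v,3) for k,v in o.items()})
for n in("top","scene"):
    i=get_image(n);cv2.imwrite(f"pics/{n}1.png",i["pixels"][:,:,::-1]);np.savez(f"{n}1.npz",**i)
    print(n,i["eye"],i["attitude"],i["fx"],i["cx"],i["cy"],i["distortion"])
E
```

```text
pics
{'t': np.float64(0.0), 'qpos': array([-1.156,  0.424,  1.631,  0.   ,  1.089, -0.019]), 'qvel': array([ 0.   ,  0.001,  0.   ,  0.002, -0.   , -0.001]), 'joint_torque': array([ 1.0000e-03, -5.4464e+01, -2.7366e+01,  6.4000e-02,  2.3000e-02,
       -0.0000e+00]), 'ee_pos': array([ 262.534, -566.58 ,  221.909]), 'orientation': array([-3.067, -0.676,  0.   ]), 'ft_force': array([ 1.013, -0.886, -0.99 ]), 'moment': array([-0.027, -0.04 ,  0.004]), 'width': np.float64(87.992)}
top [527.40970596  83.82463087 917.52037789] [-2.1650792   2.18051917 -0.09798206] 460.3965512838652 310.3553151909105 235.8170578830372 [-0.10566313  0.          0.          0.          0.        ]
scene [1338.98257217  224.53718447  548.11727669] [-1.46536702 -1.8419163   0.97594329] 522.3763693654645 314.65970865211295 243.6116830596006 [0.0441719 0.        0.        0.        0.       ]
```

View pics/top1.png

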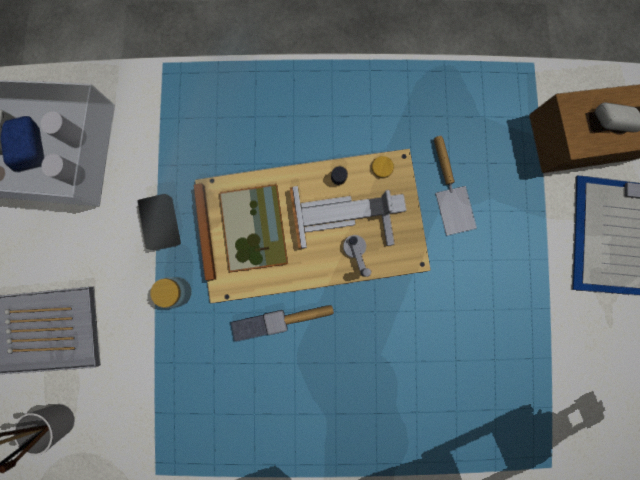

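View pics/scene1.png

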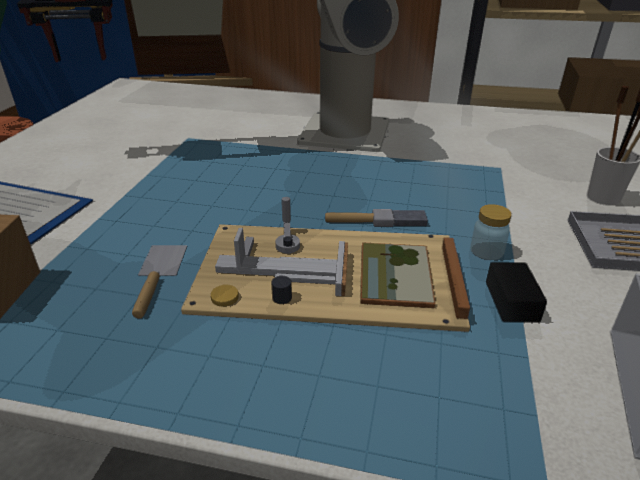

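The top view shows the board (corners about (195,180), (408,150), (429,270), (210,302)) with its fence to the left. The cam pivot is near (352,243), the pin near (365,270), the plate near (397,203) and the jaw near (298,215). The scene view agrees.

```bash
cat > h.py <<'E'
import cv2,numpy as np
from scipy.spatial.transform import Rotation as R
def K(i): return np.array([[i["fx"],0,i["cx"]],[0,i["fy"],i["cy"]],[0,0,1]],float)
def cast(i,px,z):
    u=cv2.undistortPoints(np.array(px,float).reshape(-1,1,2),K(i),np.array(i["distortion"],float)).reshape(-1,2)
    d=R.from_rotvec(i["attitude"]).apply(np.c_[u,np.ones(len(u))])
    e=np.array(i["eye"],float); return e+d*((z-e[2])/d[:,2])[:,None]
def proj(i,P):
    r=R.from_rotvec(i["attitude"]).inv(); p=r.apply(np.array(P,float)-i["eye"])
    return cv2.projectPoints(p.reshape(-1,1,3),np.zeros(3),np.zeros(3),K(i),np.array(i["distortion"],float))[0].reshape(-1,2)
def cloud(i):
    h,w=i["range_z"].shape; v,u=np.mgrid[:h,:w]
    n=cv2.undistortPoints(np.c_[u.ravel(),v.ravel()].astype(float).reshape(-1,1,2),K(i),np.array(i["distortion"],float)).reshape(-1,2)
    z=i["range_z"].reshape(-1,1); P=R.from_rotvec(i["attitude"]).apply(np.c_[n,np.ones(len(n))]*z)+i["eye"]
    P[z[:,0]==0]=np.nan; return P.reshape(h,w,3)
E
python3 - <<'E'
from h import *
i=dict(np.load("top1.npz"))
hsv=cv2.cvtColor(i["pixels"],cv2.COLOR_RGB2HSV)
C=cloud(i)
box=np.zeros((480,640),np.uint8); box[135:315,180:445]=1
blue=cv2.inRange(hsv,(90,60,0),(125,255,255))
m=cv2.inRange(hsv,(8,50,90),(30,200,255))*box
m=cv2.morphologyEx(m,cv2.MORPH_OPEN,np.ones((3,3),np.uint8))
n,l,s,_=cv2.connectedComponentsWithStats(m); k=1+np.argmax(s[1:,4])
pts=np.argwhere(l==k)[:,::-1]
W=cast(i,pts,12)[:,:2].astype(np.float32)
rc=cv2.minAreaRect(W);print("rect",rc);b=cv2.boxPoints(rc);print(b)
# fixture frame
e=[(b[(j+1)%4]-b[j]) for j in range(4)]
ax=max(e,key=lambda v:np.linalg.norm(v)*(1 if v[1]>0 else 0)); fx=ax/np.linalg.norm(ax); fy=np.array([-fx[1],fx[0]])
O=np.array(rc[0])-15*fy; print("O",O,"yaw",np.arctan2(fx[1],fx[0]))
np.savez("fix.npz",O=O,fx=fx,fy=fy)
D=C-np.r_[O,0]; F=np.stack([D[...,0]*fx[0]+D[...,1]*fx[1],D[...,0]*fy[0]+D[...,1]*fy[1],C[...,2]],-1)
inb=(abs(F[...,0])<215)&(F[...,1]>-105)&(F[...,1]<135)
print("board z",np.nanmedian(F[...,2][(l==k)]))
for nm,lo,hi in(("pin/plate",70,95),("fence/jaw",33,44)):
    mm=(inb&(F[...,2]>lo)&(F[...,2]<hi)).astype(np.uint8)
    n,ll,s,_=cv2.connectedComponentsWithStats(mm)
    for j in range(1,n):
        if s[j,4]>6: q=F[ll==j];print(nm,s[j,4],q.min(0).round(),q.max(0).round(),np.median(q,0).round(1))
o=np.r_[O,0]
def w(x,y,z):return np.r_[O+x*fx+y*fy,z]
v=i["pixels"][:,:,::-1].copy()
for p in [(-220,-110,12),(220,-110,12),(220,140,12),(-220,140,12),(200.5,0,12),(-75,60,36)]:
    a=proj(i,[w(*p)])[0];cv2.circle(v,tuple(np.round(a).astype(int)),2,(0,0,255),-1)
cv2.imwrite("pics/top1c.png",cv2.resize(v[135:315,180:445],None,fx=3,fy=3,interpolation=cv2.INTER_CUBIC))
E
```

```text
rect ((634.20361328125, 85.97505187988281), (249.20028686523438, 441.5975341796875), 7.944018840789795)
[[ 480.28357   287.4345  ]
 [ 541.3148   -149.92526 ]
 [ 788.12366  -115.484406]
 [ 727.0924    321.87537 ]]
O [649.05966759  88.04813576] yaw 1.7094457
board z 12.522460823228016
pin/plate 115 [-153.  -19.   70.] [-145.   19.   87.] [-148.1    0.2   83.4]
pin/plate 65 [-95. 116.  71.] [-80. 131.  88.] [-87.  123.5  83.9]
fence/jaw 21 [-77. -74.  34.] [-54. -56.  43.] [-63.3 -57.9  37.4]
fence/jaw 788 [197. -95.  33.] [215.  95.  41.] [206.6   0.5  36.3]
fence/jaw 509 [ 14. -61.  34.] [30. 59. 44.] [21.9 -0.4 39.3]
fence/jaw 7 [-146.   -3.   34.] [-145.    9.   41.] [-145.7    3.7   37.1]
fence/jaw 219 [-92.  52.  33.] [-70. 124.  44.] [-81.1  83.2  36.9]
```

View pics/top1c.png

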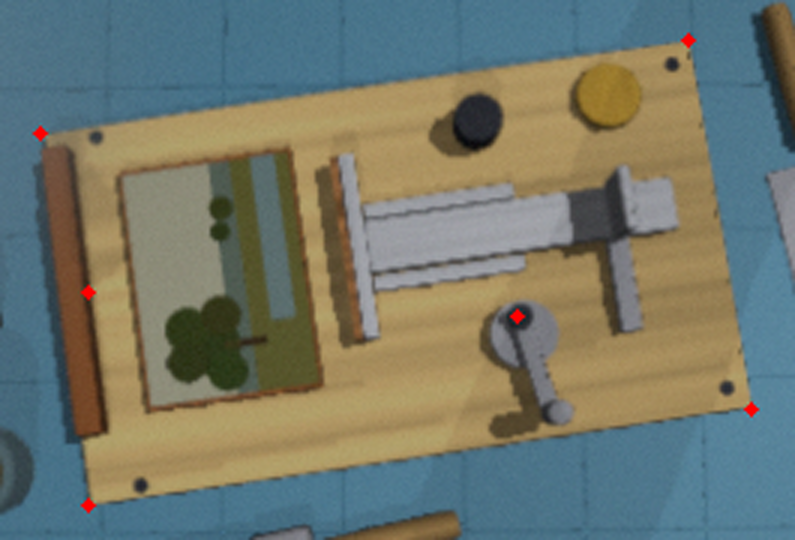

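The fit checks out: fence at x 198–215, jaw at 14–30 and plate top 83 mm. The slide is at about 0. The pin is at fixture (-87, 123.5), so the cam is at about 1.38 rad. Next I move above a point behind the pin with the fingers closed.

{"fn": "play_rows", "kwargs": {"plan": "0 4 -2.9 0 0 0 0;0 4 -2.9 0 0 0 0;0 4 -2.9 0 0 0 0;0 4 -2.9 0 0 0 0;0 4 -2.9 0 0 0 0;0 4 -2.9 0 0 0 0;0 4 -2.9 0 0 0 0;0 4 -2.9 0 0 0 0;0 4 -2.9 0 0 0 0;0 4 -2.9 0 0 0 0;0 4 -2.9 0 0 0 0;0 4 -2.9 0 0 0 0;0 0 0 0 0 0 -10.4;0 0 0 0 0 0 -10.4;0 0 0 0 0 0 -10.4;0 0 0 0 0 0 -10.4;0 0 0 0 0 0 -10.4;0 0 0 0 0 0 -10.4;0 0 0 0 0 0 -10.4;0 0 0 0 0 0 -10.4"}}

```text
t: 2.6
ee_pos: [551.7, -49.5, 222.3]
orientation: [-1.837, -2.547, 0.001]
ft_force: [0.4, -0.4, -0.6]
width: 0.4
```

```bash
cat >> h.py <<'E'
def st(goal=None,note=""):
    """goal: fixture x,y,z mm and fixture yaw deg of tool x; prints tool-axis shift (cm) and turn"""
    from workcell import get_obs
    f=np.load("fix.npz");O,fx,fy=f["O"],f["fx"],f["fy"]
    o=get_obs();r=R.from_rotvec(o["orientation"]);T=r.as_matrix();p=np.array(o["ee_pos"])
    yaw=np.degrees(np.arctan2(T[:2,0]@fy,T[:2,0]@fx))
    F=np.array([(p[:2]-O)@fx,(p[:2]-O)@fy,p[2]])
    ff=np.array(o["ft_force"])
    print("t",round(float(o["t"]),2),"fix",F.round(1),"yaw",yaw.round(1),"tilt z",T[:,2].round(3),"F fix",np.round([ff[:2]@fx,ff[:2]@fy,ff[2]],1),"q6",round(float(o["qpos"][5]),2),"w",round(float(o["width"]),1))
    if goal is not None:
        w=np.r_[O+goal[0]*fx+goal[1]*fy,goal[2]]-p
        print(" shift cm",(T.T@w/10).round(2),"turn z",round(yaw-goal[3],1))
E
python3 -c "
from h import *
st((-121,117,46,10.6))"
```

```text
t 2.6 fix [-122.8  115.5  222.3] yaw 10.5 tilt z [-0.001  0.    -1.   ] F fix [-0.5 -0.4 -0.6] q6 -0.43 w 0.4
 shift cm [ 0.2  -0.11 17.63] turn z -0.1
```

{"fn": "play_rows", "kwargs": {"plan": "0 0 0 4 0 0 0;0 0 0 4 0 0 0;0 0 0 4 0 0 0;0 0 0 4 0 0 0;0 0.1 -0.1 1.6 0 0 0;0 0.5 0 0 0 0 0;0 0.5 0 0 0 0 0;0 0 0 0 0 0 0"}}

```text
t: 3.6
ee_pos: [548.5, -39.0, 48.1]
orientation: [1.843, 2.541, 0.002]
ft_force: [0.0, 1.1, -0.3]
width: 0.2
```

Run:
```python
from h import *
from workcell import get_image
st((-87-18*.983,123.5-18*.185,46,10.6))
i=get_image("scene");v=i["pixels"][:,:,::-1][150:350,150:450];cv2.imwrite("pics/s2.png",cv2.resize(v,None,fx=2.6,fy=2.6))
```

```text
t 3.6 fix [-112.   117.2   48.1] yaw 10.1 tilt z [ 0.002 -0.    -1.   ] F fix [ 1.  -0.2 -0.3] q6 -0.41 w 0.2
 shift cm [ 0.77 -0.17  0.21] turn z -0.5
```

View pics/s2.png

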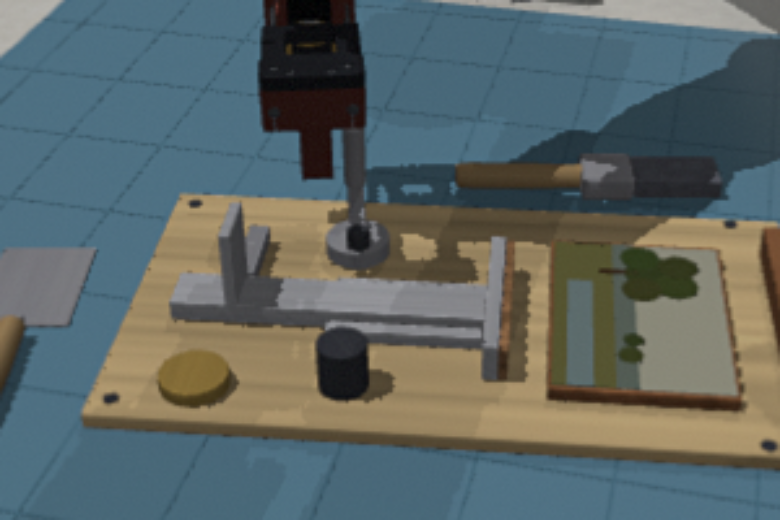

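The closed fingers (crop (318,155)) stand just behind the pin (355,150), about 8 mm short of contact. I close the gap and start the arc.

{"fn": "play_rows", "kwargs": {"plan": "0 0.4 -0.1 0.1 0 0 0;0 0.4 -0.1 0.1 0 0 0;0 0.57 -0.13 0 0 0 5;0 0.57 -0.13 0 0 0 5;0 0.57 -0.13 0 0 0 5;0 0.57 -0.13 0 0 0 5;0 0.57 -0.13 0 0 0 5;0 0.57 -0.13 0 0 0 5"}}

```text
t: 4.65
ee_pos: [532.3, 0.3, 44.9]
orientation: [2.443, 1.974, -0.0]
ft_force: [0.1, -3.7, 2.2]
width: 0.3
```

Run:
```python
from h import *
st()
a=np.radians(79.4+30);print("expected",-75-65*np.cos(a)-18*np.sin(a),60+65*np.sin(a)-18*np.cos(a))
```

```text
t 4.65 fix [-70.8 127.8  44.9] yaw -20.0 tilt z [ 0.    -0.001 -1.   ] F fix [-3.7  0.4  2.2] q6 0.19 w 0.3
expected -70.3875342706161 127.28837314050072
```

{"fn": "play_rows", "kwargs": {"plan": "0 0.57 -0.13 0 0 0 5;0 0.57 -0.13 0 0 0 5;0 0.57 -0.13 0 0 0 5;0 0.57 -0.13 0 0 0 5;0 0.57 -0.13 0 0 0 5;0 0.57 -0.13 0 0 0 5;0 0.57 -0.13 0 0 0 5;0 0.57 -0.13 0 0 0 5;0 0.57 -0.13 0 0 0 5;0 0.57 -0.13 0 0 0 5;0 0.57 -0.13 0 0 0 5;0 0.57 -0.13 0 0 0 5;0 0 0 0 0 0 0"}}

```text
t: 6.28
ee_pos: [561.9, 60.5, 44.5]
orientation: [3.102, 0.495, -0.001]
ft_force: [-1.1, 0.2, 1.1]
width: 0.4
```

```bash
cat >> h.py <<'E'
def pin(i):
    f=np.load("fix.npz");O,fx,fy=f["O"],f["fx"],f["fy"]
    C=cloud(i);D=C[...,:2]-O;F=np.stack([D@fx,D@fy,C[...,2]],-1)
    r=np.hypot(F[...,0]+75,F[...,1]-60)
    m=(r>50)&(r<80)&(F[...,2]>76)&(F[...,2]<92)&(F[...,1]>30)
    q=F[m]; print("pin px",m.sum(), "lo",q.min(0).round(1) if len(q) else "","hi",q.max(0).round(1) if len(q) else "")
    return F
E
python3 - <<'E'
from h import *
from workcell import get_image
st((-10,60+18,45,-90))
i=get_image("scene");pin(i);v=i["pixels"][:,:,::-1][150:350,200:450];cv2.imwrite("pics/s3.png",cv2.resize(v,None,fx=3,fy=3))
j=get_image("top");pin(j)
E
```

```text
t 6.28 fix [-15.2  90.2  44.5] yaw -79.8 tilt z [-0.001 -0.    -1.   ] F fix [0.3 1.1 1.1] q6 1.34 w 0.4
 shift cm [ 1.29 -0.3  -0.05] turn z 10.2
pin px 144 lo [-26.7  62.1  76.1] hi [-1.3 92.5 91.9]
pin px 0 lo  hi
```

View pics/s3.png

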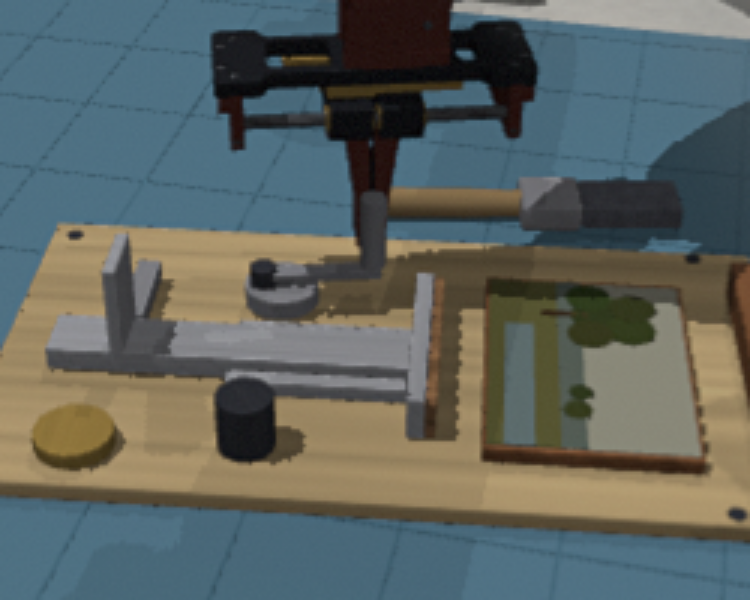

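The lever (crop (270,270) to (375,265)) is about 10° short of pointing ahead, with the fingers behind the pin. I finish gently, then back off to measure.

{"fn": "play_rows", "kwargs": {"plan": "0 0.3 -0.07 0 0 0 2.5;0 0.3 -0.07 0 0 0 2.5;0 0.3 -0.07 0 0 0 2.5;0 0.3 -0.07 0 0 0 2.5;0 0 0 0 0 0 0;0 -3 0 0 0 0 0;0 -4 0 0 0 0 0;0 -4 0 -5 0 0 0;0 0 0 -5 0 0 0;0 0 0 -5 0 0 0"}}

```text
t: 7.62
ee_pos: [465.1, 50.7, 195.1]
orientation: [3.134, 0.223, 0.002]
ft_force: [0.6, -0.0, -0.5]
width: 0.7
```

Run:
```python
from h import *
from workcell import get_image
st()
f=np.load("fix.npz");O,fx,fy=f["O"],f["fx"],f["fy"]
for n in("top","scene"):
    i=get_image(n);F=pin(i)
    v=i["pixels"][:,:,::-1].copy()
    if n=="top":
        for p in[(-75,60,36),(-10,60,84)]:
            a=proj(i,[np.r_[O+p[0]*fx+p[1]*fy,p[2]]])[0];cv2.circle(v,tuple(np.round(a).astype(int)),1,(0,0,255),-1)
        cv2.imwrite("pics/t4.png",cv2.resize(v[135:315,180:445],None,fx=3,fy=3))
```

```text
t 7.62 fix [-11.6 187.4 195.1] yaw -89.8 tilt z [ 0.001  0.    -1.   ] F fix [-0.1 -0.5 -0.5] q6 1.51 w 0.7
pin px 62 lo [-19.5  50.3  77. ] hi [-4.5 65.4 88.4]
pin px 60 lo [-17.   50.1  76.1] hi [-3.  67.  84.5]
```

View pics/t4.png

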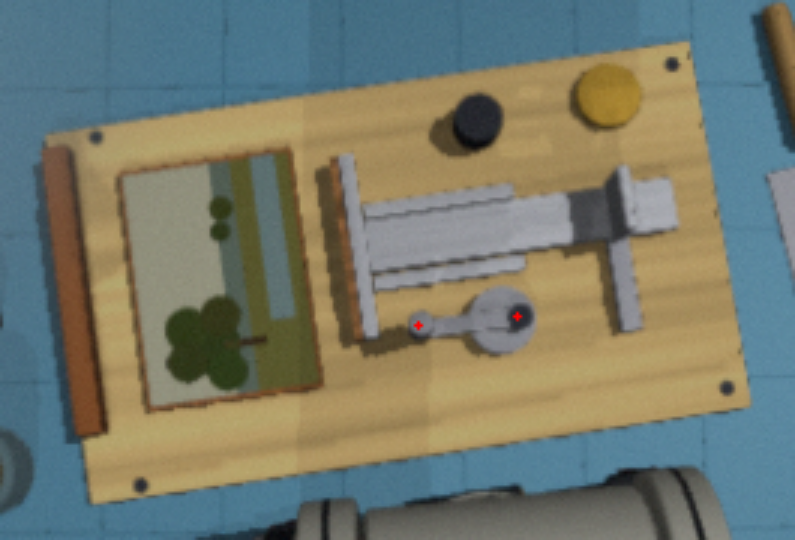

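The top view shows the pin (421,324) on the marked ideal spot (418,325). The measured pin is at about (-12, 58), which makes the cam about 3.17 rad. Both cameras agree. Now I go over behind the thumb plate.

{"fn": "play_rows", "kwargs": {"plan": "0 3.1 2.9 0 0 0 0;0 3.1 2.9 0 0 0 0;0 3.1 2.9 0 0 0 0;0 3.1 2.9 0 0 0 0;0 3.1 2.9 0 0 0 0;0 3.1 2.9 0 0 0 0;0 0 0 0 0 0 -10;0 0 0 0 0 0 -10;0 0 0 0 0 0 -10;0 0 0 0 0 0 -10;0 0 0 0 0 0 -10;0 0 0 0 0 0 -10;0 0 0 0 0 0 -10;0 0 0 0 0 0 -10;0 0 0 0 0 0 -10;0 0 0 0 0 0 0"}}

```text
t: 9.72
ee_pos: [673.6, -95.5, 192.3]
orientation: [-2.06, -2.371, 0.001]
ft_force: [0.8, 0.2, 0.0]
width: 0.4
```

```bash
python3 -c "
from h import *
st((-185,0,50,0))"
```

```text
t 9.72 fix [-185.1    1.1  192.3] yaw 0.1 tilt z [-0.001  0.    -1.   ] F fix [ 0.1 -0.8  0. ] q6 -0.3 w 0.4
 shift cm [1.000e-02 1.200e-01 1.423e+01] turn z 0.1
```

{"fn": "play_rows", "kwargs": {"plan": "0 0 0.1 4 0 0 0;0 0 0 4 0 0 0;0 0 0 4 0 0 0;0 0 0 2.2 0 0 0;0 0 0 0 0 0 0;0 0.5 0 0 0 0 0;0 0.5 0 0 0 0 0;0 0.5 0 0 0 0 0;0 0.5 0 0 0 0 0;0 0.5 0 0 0 0 0;0 0.5 0 0 0 0 0;0 0.5 0 0 0 0 0;0 0.5 0 0 0 0 0"}}

```text
t: 11.35
ee_pos: [669.4, -55.5, 51.7]
orientation: [2.06, 2.371, 0.001]
ft_force: [0.9, -2.8, 2.0]
width: 0.5
```

```bash
python3 -c "
from h import *
st((-108,0,50,0))"
```

```text
t 11.35 fix [-145.    -0.3   51.7] yaw 0.1 tilt z [ 0.001 -0.    -1.   ] F fix [-2.9 -0.5  2. ] q6 -0.24 w 0.5
 shift cm [ 3.7  -0.03  0.16] turn z 0.1
```

{"fn": "play_rows", "kwargs": {"plan": "0 0.4 0 0 0 0 0;0 0.4 0 0 0 0 0;0 0.4 0 0 0 0 0;0 0.4 0 0 0 0 0;0 0.4 0 0 0 0 0;0 0.4 0 0 0 0 0;0 0.4 0 0 0 0 0;0 0.3 0 0 0 0 0;0 0.2 0 0 0 0 0;0 0 0 0 0 0 0"}}

```text
t: 12.6
ee_pos: [664.8, -22.8, 51.6]
orientation: [2.06, 2.372, 0.001]
ft_force: [3.0, -2.3, 1.2]
width: 0.4
```

```bash
python3 -c "
from h import *
st((-108,0,50,0))"
```

```text
t 12.6 fix [-112.    -0.3   51.6] yaw 0.1 tilt z [ 0.001  0.    -1.   ] F fix [-2.6 -2.6  1.2] q6 -0.19 w 0.4
 shift cm [ 0.4  -0.03  0.16] turn z 0.1
```

Now 1 mm steps to the stop, watching the force.

{"fn": "play_rows", "kwargs": {"plan": "0 0.1 0 0 0 0 0;0 0.1 0 0 0 0 0;0 0.1 0 0 0 0 0;0 0 0 0 0 0 0"}}

```text
t: 13.1
ee_pos: [664.6, -21.1, 51.6]
orientation: [2.059, 2.371, -0.001]
ft_force: [2.6, -8.0, 0.2]
width: 0.3
```

{"fn": "play_rows", "kwargs": {"plan": "0 0.1 0 0 0 0 0;0 0.1 0 0 0 0 0;0 0 0 0 0 0 0"}}

```text
t: 13.48
ee_pos: [664.6, -21.0, 51.7]
orientation: [2.057, 2.37, -0.002]
ft_force: [4.2, -16.3, 0.3]
width: 0.6
```

```bash
python3 -c "
from h import *
st((-108,0,50,0))"
```

```text
t 13.47 fix [-110.2   -0.3   51.7] yaw 0.1 tilt z [ 0.002 -0.003 -1.   ] F fix [-16.8  -1.9   0.3] q6 -0.19 w 0.6
 shift cm [ 0.22 -0.03  0.17] turn z 0.1
```

The slide has stopped, with force rising to 17 N. I check by camera whether it is the home stop.

{"fn": "play_rows", "kwargs": {"plan": "0 0.1 0 0 0 0 0;0 0.1 0 0 0 0 0;0 0 0 0 0 0 0"}}

```text
t: 13.85
ee_pos: [664.6, -21.0, 51.7]
orientation: [2.056, 2.368, -0.004]
ft_force: [4.5, -25.6, -0.0]
width: 0.4
```

Run:
```python
from h import *
from workcell import get_image
st()
i=get_image("scene");F=pin(i)
for n,x0,x1,y,z0,z1 in(("jaw top",40,110,60,37,43),("fence",185,225,90,33,39)):
    m=(F[...,0]>x0)&(F[...,0]<x1)&(abs(F[...,1])<y)&(F[...,2]>z0)&(F[...,2]<z1);q=F[m];print(n,m.sum(),np.percentile(q,[2,50,98],axis=0).round(1)[:,0])
v=i["pixels"][:,:,::-1][170:345,170:490];cv2.imwrite("pics/s5.png",cv2.resize(v,None,fx=2.5,fy=2.5))
```

```text
t 13.85 fix [-110.1   -0.3   51.7] yaw 0.1 tilt z [ 0.002 -0.006 -1.   ] F fix [-25.9  -0.9  -0. ] q6 -0.18 w 0.4
pin px 59 lo [-17.3  50.3  76.1] hi [-3.  65.7 84.6]
jaw top 277 [69.1 73.9 83.1]
fence 720 [201.1 209.3 217.8]
```

View pics/s5.png

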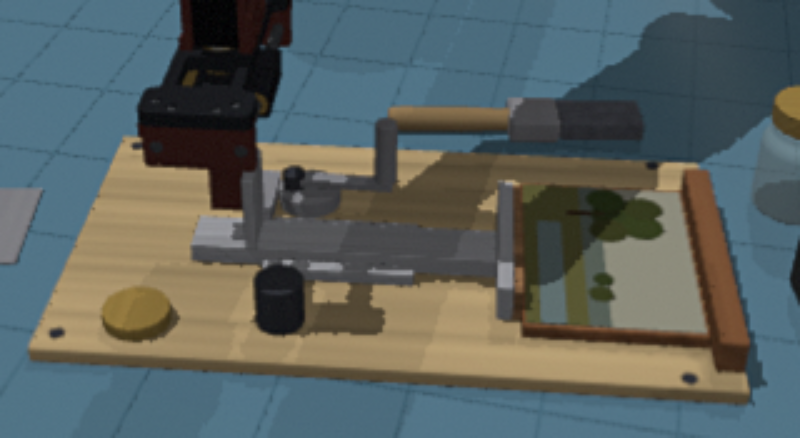

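The jaw (crop (508,250)) presses the painting against the fence (715,260). The jaw's rear edge at x≈69 means 55 mm of travel, and the rigid stop holds from 17 to 26 N. I back off and check from above.

{"fn": "play_rows", "kwargs": {"plan": "0 -0.4 0 0 0 0 0;0 -1 0 0 0 0 0;0 -2 0 0 0 0 0;0 -2 0 0 0 0 0;0 0 0 -4 0 0 0;0 -3 0 -5 0 0 0;0 -6 0 -5 0 0 0;0 -6 0 -2 0 0 0;0 -6 0 0 0 0 0;0 -6 0 0 0 0 0;0 0 0 0 0 0 0"}}

```text
t: 15.28
ee_pos: [706.2, -330.0, 200.7]
orientation: [2.066, 2.366, -0.001]
ft_force: [0.4, 0.3, -0.3]
width: 0.4
```

Run:
```python
from h import *
from workcell import get_image
st()
for n in("top","scene"):
    i=get_image(n);F=pin(i)
    for nm,x0,x1,y,z0,z1 in(("jaw",40,110,60,37,43),("fence",185,225,90,33,39),("painting",86,199,70,19,25)):
        m=(F[...,0]>x0)&(F[...,0]<x1)&(abs(F[...,1])<y)&(F[...,2]>z0)&(F[...,2]<z1);q=F[m];print(n,nm,m.sum(),np.percentile(q,[1,50,99],axis=0).round(1)[:,0])
    if n=="top": cv2.imwrite("pics/t6.png",cv2.resize(i["pixels"][135:345,150:490,::-1],None,fx=2.3,fy=2.3))
```

```text
t 15.28 fix [-421.9    1.2  200.7] yaw -0.2 tilt z [ 0.    -0.001 -1.   ] F fix [ 0.2 -0.4 -0.3] q6 -0.59 w 0.4
pin px 61 lo [-19.5  50.3  80.3] hi [-4.6 65.3 87.5]
top jaw 423 [66.8 73.6 82.6]
top fence 746 [198.4 206.9 215.6]
top painting 3468 [ 87.1 143.1 197.8]
pin px 60 lo [-17.2  50.   76.4] hi [-3.1 66.1 85.3]
scene jaw 282 [69.1 74.  83.9]
scene fence 733 [200.8 209.1 218.2]
scene painting 3536 [ 87.3 142.7 197.7]
```

View pics/t6.png

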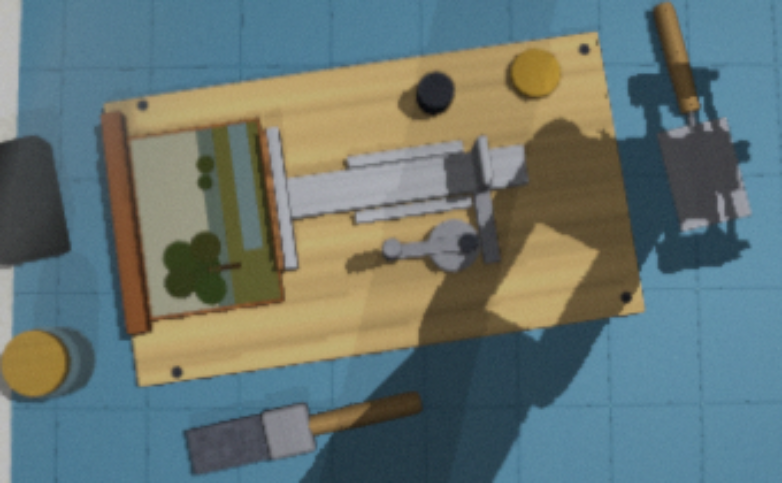

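Run:
```python
from h import *
from workcell import get_image
im={}
for n in("top","scene"):
    im[n]=get_image(n)
    for w,i in(("old",dict(np.load(n+"1.npz"))),("new",im[n])):
        F=pin(i)
        a=(abs(F[...,1])<55)&(F[...,2]>37)&(F[...,2]<43)&(F[...,0]>5)&(F[...,0]<100)
        b=(abs(F[...,1])<19)&(F[...,2]>78)&(F[...,2]<90)&(F[...,0]<-60)&(F[...,0]>-200)
        c=(F[...,1]<78)&(F[...,1]>35)&(F[...,2]>24)&(F[...,2]<30)&(F[...,0]<-88)&(F[...,0]>-200)
        print(n,w,"jaw",np.percentile(F[a][:,0],[3,50,97]).round(1),"plate",np.percentile(F[b][:,0],[3,50,97]).round(1),"foll",np.percentile(F[c][:,0],[3,50,97]).round(1),c.sum())
x=im["scene"]["pixels"][200:320,330:490,::-1]
cv2.imwrite("pics/s7.png",cv2.resize(x,None,fx=5,fy=5,interpolation=cv2.INTER_CUBIC))
```

```text
pin px 61 lo [-95.3 116.4  77.1] hi [-80.7 131.2  87.8]
top old jaw [14.4 20.6 29.2] plate [-153.1 -148.7 -145.4] foll [-155.9 -145.9  -89. ] 229
pin px 61 lo [-19.4  50.1  77.7] hi [-4.5 65.3 87.3]
top new jaw [67.  73.5 81.9] plate [-100.   -96.   -92.4] foll [-102.9  -95.9  -89.6] 154
pin px 51 lo [-93.8 115.5  76.5] hi [-78.6 130.8  84.2]
scene old jaw [16.1 21.  27.7] plate [-150.3 -146.  -142.7] foll [-152.4 -143.   -88.9] 128
pin px 61 lo [-17.1  49.5  76.1] hi [-3.  67.  84.5]
scene new jaw [69.1 74.  81.6] plate [-97.6 -93.3 -90.2] foll [-98.7 -92.4 -88.3] 66
```

View pics/s7.png

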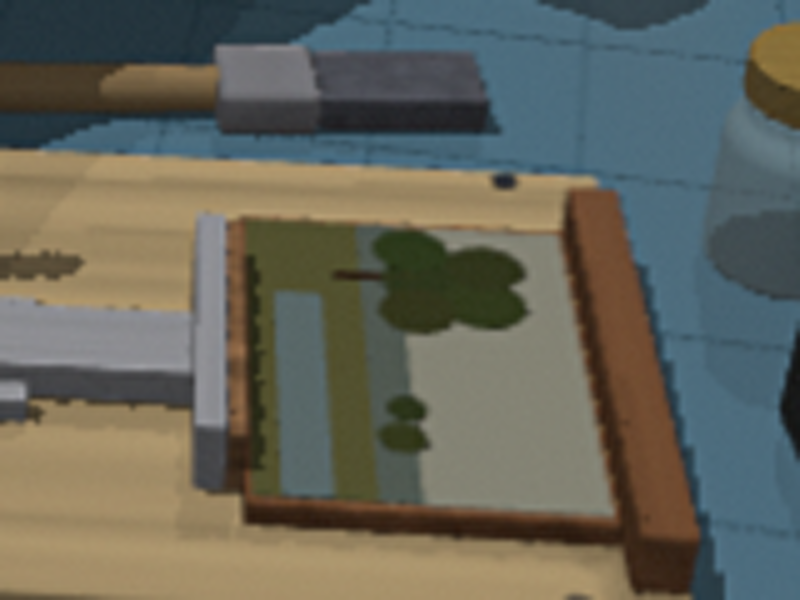

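```bash
python3 -c "
from workcell import *
print(close_job())"
```

```text
the job is handed in; nothing more can be done
None
```

The job is done and handed in at about 15.5 s of the 53 s allowed: the cam is at its low point and the slide is home, with the painting seated against the fence.

- **Cam:** I pushed the lever pin round with closed fingertips from about 1.39 rad to about 3.17 rad. That is about 2° past straight ahead, and the pin had not moved after the slide push.
- **Slide:** I then pushed the thumb plate until the slide met a rigid stop. Going from 17 N to 26 N moved it no further, and the push never measured above about 26 N.
- **Last look:** both cameras show the painting filling the space between jaw and fence. The other things appear undisturbed, and the arm was clear with no contact force.
- **Small disagreement:** the slide moved a measured 52.7 mm, which fits the 55 mm travel only if it started about 2 mm forward. The cameras read the jaw's starting place as 0 to 2 mm. Its final place read 1 to 3 mm short of home in the top view, but within about 1 mm in the scene view. The calibration is good to about 2 mm, so I took the rigid stop as the proof that it is home.

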